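# Lock up a lino block in the galley with the quoin key

### The arm

A 6-joint arm with a two-finger parallel gripper is mounted at the origin on the work surface. World frame = base frame: x ahead of the robot, y to its left, z up, the work surface at z = 0. Lengths are in m, angles in rad, forces in N, time in s.
With the tool pointing down it reaches from about 0.275 to 0.725 m from the base axis. Payload 15.9 kg.
Tool frame: the origin (TCP) lies on the centre line of the jaws, within the pads' length; the fingertips stand 17 mm ahead of it and the grasp point (between the pads) lies 2 mm behind it (ctrl.tip_reach is the distance from the TCP to the fingertips, in m); z points along the fingers, y is the line along which they close (so a half turn about z gives the same grasp; the last joint's range is limited). The gripper opens to 85 mm and grips with 20 to 120 N. Pads are 22 mm wide; open, the fingers measure 114 mm over their backs; the gripper's body (76 mm by 85 mm) begins 54 mm behind the grasp point. The pads swing forward as they close: fully open they stand 13 mm farther back than shut.
Start: joints at [1.2, 0.213, -0.034, 1.323, 0, 1.571], TCP at [0.181, 0.466, 0.248] pointing down, gripper open.
Joint ranges: [-2.98, 2.98], [-0.74, 1.72], [-1.14, 1.35], [-2.1, 2.04], [-1.57, 1.44], [-3.14, 3.14]. Speed limits (rad/s): [1.89, 1.89, 2.39, 2.57, 3.14, 3.14].

### API

Orientations are given as a unit quaternion [w, x, y, z].
In Python, from workcell import monitor, vision, job, ctrl gives the robot as it stands.
- The arm moves only by the shell command python3 -m creep 'ROWS' [FORCE]. ROWS is JSON, a list that holds one entry, the list of rows, each a list of 7 numbers: the shift along the world's x, y, z in m, then the turn, a rotation vector about the world's x, y, z in rad, then the closure, from -1 (fully open) to 1 (shut). A call has exactly 8 rows; each row is the pose to reach, as a shift and turn from the pose commanded when the call began; what a row does not reach only later rows make up. A row lasts 1/8 s, in which the tool goes at most 62.5 mm and 10.7 degrees, less where a joint would pass 70% of its speed; a pose out of reach is approached as far as the arm can. A call with a gripper value outside its range is refused whole. The fingers move at their own pace and stop on an object; FORCE is the grip in N (left out, the last holds). Time passes only in rows, so rows that repeat a pose let the fingers close, or fill a call up. It gives the time, the measured TCP pose, the force, the opening and the grip force at its end, in the units of the state.
- monitor.get_obs(): the state, without advancing time (a new reading comes with each control period).
- vision.read_camera(name): name is "scene" or "top" or "wrist"; returns the picture (384x512x3 uint8, red, green, blue); there is no depth.
- vision.get_calibration(name): a dict with "fx", "fy", "cx", "cy" (pixels), "k1" (the pictures are not rectified: a ray, as slopes to the right and down, at radius r is drawn at 1 + k1 r^2 times it, then the intrinsics apply), "xyz" and "orientation" of the camera in the world; the wrist camera has in their place "mount" (4x4, takes a point from camera to tool coordinates, whose origin is the TCP and whose axes are the flange's). Camera axes: x right, y down, z forward; pixel columns grow to the right and rows downward; lengths in m; the calibration is good to about 2 mm. A picture is of the moment at which its call begins: read the wrist's pose just before it. get_calibration takes no time and is no camera call.
- job.job_done(): hands the job in; it is judged then, once.
Trained networks look in the newest picture that a camera, given by its name, has taken for a name from the list of things; names that differ only in an ending like _2 or _b are one class to them, and where a whole thing is asked for, a point or a joint stands for the part that bears it (a point fixed in the world has none). Each returns a list of dicts, best first, with "score" (0 to 1); they miss things now and then, are a little off and sometimes report something else, mostly with a low value. They report only what shows in the picture. A call takes as long as a camera call. They do not tell look-alikes from the thing itself.
- vision.boxes_of(target, camera): "at" ([column, row] in pixels, amid what is visible of it).
- vision.mark_of(target, camera): "at" ([column, row] in pixels: a listed point, or the origin of a listed thing).
The state is a dict: "time": time; "q": joint angles; "qvel": joint speeds; "tau": joint torques, N m; "tool_pos": TCP position; "tool_rot": TCP orientation; "wrist_force": force on the tool from outside, world axes, zero at the start; "moment": the same for the moment, N m; "finger_gap": finger opening in m; "grip_force": force on a finger pad.
Only numpy, scipy, OpenCV 4.12 (cv2) and the standard library are available. Lean on these libraries where they do the work, as an engineer would, in place of code of your own. Each camera call takes 0.05 s, during which the arm holds its last target. There are 200 camera calls.

### The job

Get the mounted lino block ready for proofing: slide it fully home against the head end of the galley, then take the T-handled key out of the tool stand, seat its square tip fully in the recess of the quoin beside the block and turn it clockwise until the jaw grips the block firmly. Stand the key back in its hole in the tool stand, fully down, and leave the gouges and the ink tin where they are.

Things in the scene. Friction and masses are not known exactly. Their poses are not given: they have to be found in the camera images.
- galley: three-sided shallow steel tray, fixed, 260 x 184 mm, bars 18 mm high, open at its near (-x) end. Origin on the table; x axis along the tray to its head end, y to the left, z up. Tray floor 3 mm above the origin. Wooden sticks (19 mm above the table) line it: near face of the head stick at x = +100 mm, inner face of the left guide stick at y = +60 mm. A quoin sits on the right
- block: mounted lino block, 120 (x) x 90 (y) x 23 mm high, about 0.2 kg, plywood with a beige lino face carved with a bird; loose on the tray floor between guide stick and quoin jaw, 30 to 60 mm short of the head stick. Origin at the centre of its underside, x along the tray. Home against the head stick: x = +40 mm in the galley frame; also against the guide stick: y = +15 mm
- quoin_jaw: steel jaw of the quoin, 88 mm long (x), 10 mm thick, 18 mm high, slides in the galley's y direction and faces the block's right side. Origin at the middle of the foot of its gripping face, which stands at x = +35, y = -36 mm in the galley frame with the screw at 0 and moves towards the block (+y) by 7 mm per rad of the screw
- quoin_screw (a joint): angle of the quoin's captive cam screw, rad: 0 open, grows clockwise seen from above, stop at 1.8; starts at 0 to 0.2. Turning it takes about 0.1 N m until, at about 0.86, the jaw has pressed the block against the guide stick; from there resistance rises steeply, doubling within 0.06 rad, and the grip is firm at 0.92 to 0.95. Let go, it springs back up to 0.06 and stays
- quoin_recess (a point): centre of the mouth of the 14.5 mm square recess, 16 mm deep, oiled, in the quoin's round screw head (34 mm across, upright axis), 23 mm above the table, at x = +35, y = -70 mm in the galley frame. x and y are square to the recess's sides and turn with the screw. The quoin is a dark steel block 90 x 46 mm, 20 mm thick
- key: T-handled key, 0.22 kg, upright in the stand: beech crossbar on an 18 mm round steel shank with a square steel tip 13 mm across, 20 mm long with a 5 mm tapered nose. A flange 34 mm across has its underside 46 mm above the tip's end. Origin at the tip's end, z up the shank, the square's sides along x and y. Fully in the recess its origin is 7 mm above the table, with 7 degrees of play either way
- key_bar (a point): centre of the key's crossbar, 110 mm above the tip's end; axes as the key's. The bar lies along y, 84 mm long, 22 mm wide, 18 mm high, with flat upright sides
- stand: wooden tool stand, fixed, 120 x 76 x 55 mm high, holding the key in its hole and two short mushroom-handled gravers (up to 95 mm above the table, part of the stand). Origin at the centre of its underside.
- stand_hole (a point): centre of the mouth of the key's round hole in the stand's top, 22 mm across, 50 mm deep, 55 mm above the table. The key hangs in it with its flange on the stand's top: origin of the key 46 mm below this point.
- ink_tin: round steel ink tin, 84 mm across, 62 mm high, origin at the centre of its underside; leave it alone
- gouge_a: lino gouge with a black handle 85 x 22 x 20 mm lying left of the galley, blade along +x, 150 mm long overall; leave it alone
- gouge_b: lino gouge with a beech handle, of the same size, lying right of the galley; leave it alone
Mind the look-alikes: they are no part of the job. Leave any turquoise look-alike of the block alone.

How it is judged:
By the outcome, as a careful person would: the job done as asked, in the order asked, and still so for the second after the job is handed in, with the robot touching nothing.
It also fails if it takes over 72 s, if anything falls off the work surface, if the arm or the gripper's body presses on something with over 40 N, if the wrist force passes 120 N, or if a joint passes its speed limit or range.

## Working session

There is one attempt and no reset: what is moved stays moved. The work goes in short steps, Python scripts to look and compute and a shell command to move; the robot and the scene stay as the last step left them, time stands still between calls to the robot, and variables do not carry over. Pictures are saved under pics/ and viewed, at most 10 in all, crops included, and the job is handed in when it is done.

```bash
mkdir -p pics; ls; cat > h.py <<'E'
import numpy as np, cv2
from scipy.spatial.transform import Rotation as R
from workcell import monitor, vision, job, ctrl
def rot(q): return R.from_quat([q[1],q[2],q[3],q[0]]).as_matrix()
def cam(n,obs=None):
    c=vision.get_calibration(n)
    if 'mount' in c:
        o=obs or monitor.get_obs(); T=np.eye(4); T[:3,:3]=rot(o['tool_rot']); T[:3,3]=o['tool_pos']
        M=T@np.array(c['mount']); return c,M[:3,:3],M[:3,3]
    return c,rot(c['orientation']),np.array(c['xyz'])
def ray(C,p):
    c,A,t=C; d=np.array([(p[0]-c['cx'])/c['fx'],(p[1]-c['cy'])/c['fy']]); u=d.copy()
    for _ in range(20): u=d/(1+c['k1']*(u@u))
    return t,A@np.array([u[0],u[1],1.])
def onz(C,p,z):
    t,d=ray(C,p); return t+d*(z-t[2])/d[2]
def proj(C,P):
    c,A,t=C; v=A.T@(np.array(P)-t); u=v[:2]/v[2]; u=u*(1+c['k1']*(u@u)); return np.array([u[0]*c['fx']+c['cx'],u[1]*c['fy']+c['cy']])
def tri(obsv):
    S=np.zeros((3,3));b=np.zeros(3)
    for C,p in obsv:
        t,d=ray(C,p); d=d/np.linalg.norm(d); Q=np.eye(3)-np.outer(d,d); S+=Q;b+=Q@t
    return np.linalg.solve(S,b)
def shot(n,f=None):
    o=monitor.get_obs(); im=vision.read_camera(n)
    if f: cv2.imwrite('pics/'+f,cv2.cvtColor(np.array(im),cv2.COLOR_RGB2BGR))
    return im,cam(n,o)
E
cat > a.py <<'E'
from h import *
np.set_printoptions(precision=4,suppress=True)
ims=[]
for n in('top','scene'):
    im,C=shot(n); ims.append(im)
    print(n,C[2],C[0]['fx'])
    for t in ['galley','block','quoin_jaw','quoin_recess','key','key_bar','stand','stand_hole','ink_tin','gouge_a']:
        for d in vision.mark_of(t,n)[:3]:
            print(t,np.round(d['at'],1),round(d['score'],2),end=' | ')
        print()
cv2.imwrite('pics/top.png',cv2.resize(ims[0][:,:,::-1],(800,600),interpolation=cv2.INTER_CUBIC))
cv2.imwrite('pics/scene.png',cv2.resize(ims[1][:,:,::-1],(800,600),interpolation=cv2.INTER_CUBIC))
o=monitor.get_obs();print(o['time'],o['tool_rot'],o['tool_pos'],o['finger_gap'],ctrl.tip_reach)
E
python3 a.py
```

```text
pics
top [ 0.2855 -0.0349  1.1321] 450.9427226091227
galley [239.8 160.3] 0.94 | 
block [403.3 255.2] 0.85 | block [236.7 166. ] 0.67 | 
quoin_jaw [250.7 149.8] 0.63 | 
quoin_recess [268. 145.] 0.72 | 
key [378.2 201.1] 0.95 | 
key_bar [385.6 191.7] 0.58 | 
stand [372.2 188.8] 0.98 | 
stand_hole [380.6 195.5] 0.87 | 
ink_tin [138.9 208.8] 0.76 | 
gouge_a [293.1 177.1] 0.8 | gouge_a [188.9 186.5] 0.67 | 
scene [0.8079 0.4613 1.0552] 403.42959760717844
galley [238.1 235.8] 0.73 | galley [224.  188.1] 0.4 | 
block [238.7 104.3] 0.85 | block [241.4 233.8] 0.63 | 
quoin_jaw [205.1 107.7] 0.6 | quoin_jaw [220.8 226.7] 0.49 | 
quoin_recess [213.6 221.4] 0.56 | 
key [213.1 133.7] 0.7 | 
key_bar [207.5 110.9] 0.55 | 
stand [204.5 140.7] 0.7 | 
stand_hole [208.4 123.1] 0.67 | 
ink_tin [331.9 290. ] 0.83 | 
gouge_a [279.2 256.9] 0.57 | gouge_a [224.2 188.2] 0.49 | 
1.1 [-0.      0.1844  0.9829  0.    ] [0.1812 0.466  0.2483] 0.0857849499135215 0.017
```

View pics/top.png

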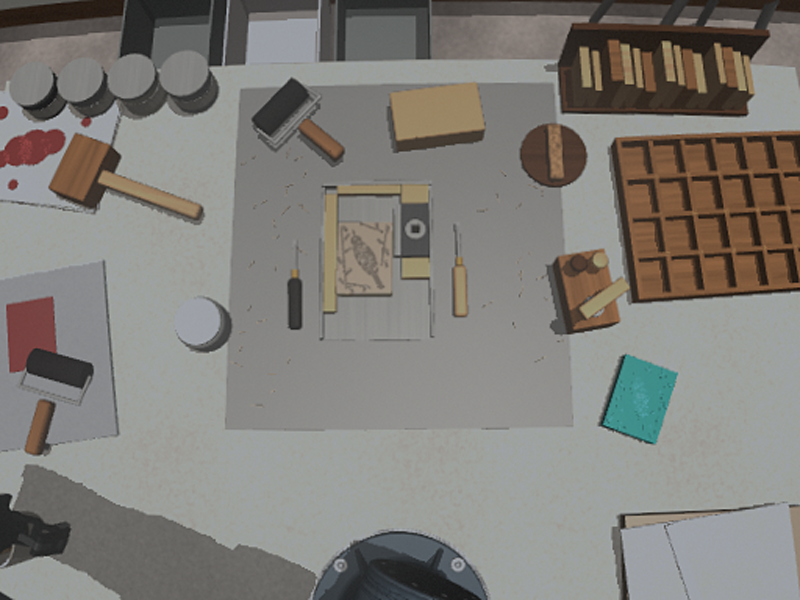

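View pics/scene.png

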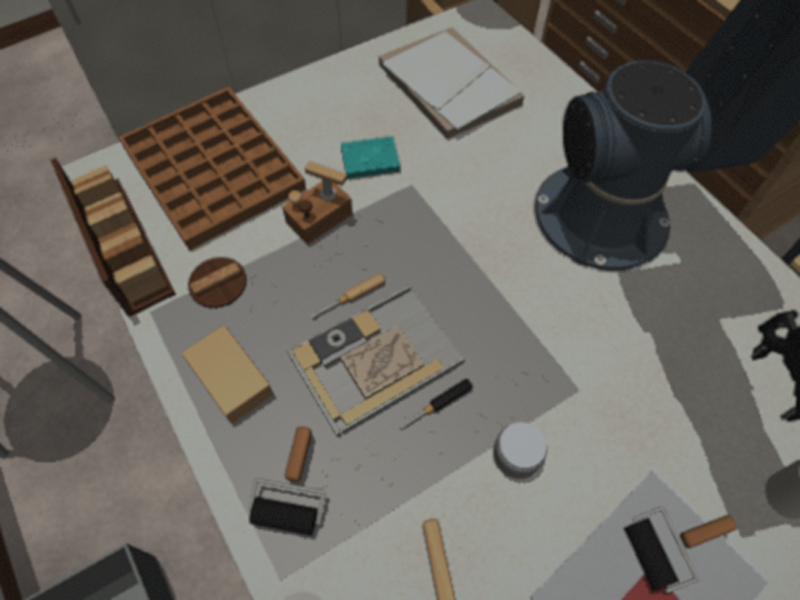

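Top view (800-px picture): the beige carved block sits in the tray at (365,258). Possible confusions for it are the turquoise block (640,398) and the plain beige block (437,117). The T-key is in the stand, bar at (604,298), and its look-alike is the dark disc with a bar at (553,153). The gravers are at (577,264) and (597,260), the recess at (415,229). I choose the carved beige block in the tray and the key in the stand.

```bash
cat > b.py <<'E'
from h import *
np.set_printoptions(precision=4,suppress=True)
T=cam('top');S=cam('scene')
P=dict(galley=([239.8,160.3],[238.1,235.8]),block=([236.7,166],[241.4,233.8]),recess=([268,145],[213.6,221.4]),bar=([385.6,191.7],[207.5,110.9]),hole=([380.6,195.5],[208.4,123.1]),stand=([372.2,188.8],[204.5,140.7]),jaw=([250.7,149.8],[220.8,226.7]),key=([378.2,201.1],[213.1,133.7]))
for k,(a,b) in P.items(): print(k,tri([(T,a),(S,b)]))
f=.64
for k,p,z in [('tray_nl',(322,339),.018),('tray_nr',(432,339),.018),('tray_fl',(322,184),.018),('tray_fr',(432,184),.018),('bar1',(582,312),.118),('bar2',(627,284),.118),('gougeb',(460,287),.01),('gougea',(295,302),.01),('tin',(202,323),.062),('turq',(640,398),.02),
 ('grav1',(577,264),.09),('grav2',(597,260),.09),('blk_nl',(337,295),.026),('blk_nr',(392,295),.026),('blk_fl',(340,220),.026)]: print(k,onz(T,np.array(p)*f,z))
E
python3 b.py
```

```text
galley [ 0.5942  0.0397 -0.0136]
block [ 0.5809  0.0445 -0.0092]
recess [ 0.6328 -0.0348 -0.0073]
bar [ 0.484  -0.3093  0.116 ]
hole [ 0.4859 -0.3119  0.0569]
stand [ 0.5136 -0.3052 -0.0069]
jaw [0.6212 0.0047 0.0098]
key [ 0.4783 -0.3159 -0.0035]
tray_nl [0.443 0.12  0.018]
tray_nr [ 0.441  -0.0561  0.018 ]
tray_fl [0.7053 0.1239 0.018 ]
tray_fr [ 0.7018 -0.0606  0.018 ]
bar1 [ 0.4639 -0.2755  0.118 ]
bar2 [ 0.5052 -0.346   0.118 ]
gougeb [ 0.5269 -0.1033  0.01  ]
gougea [0.5056 0.1662 0.01  ]
tin [0.4639 0.304  0.062 ]
turq [ 0.341  -0.3856  0.02  ]
grav1 [ 0.5434 -0.2787  0.09  ]
grav2 [ 0.5495 -0.3102  0.09  ]
blk_nl [0.513  0.0954 0.026 ]
blk_nr [0.5118 0.0069 0.026 ]
blk_fl [0.6388 0.0918 0.026 ]
```

```bash
python3 -m creep '[[[0.04,-0.05,0,0,0,0.1,0],[0.08,-0.105,0,0,0,0.2,0],[0.12,-0.16,0,0,0,0.3,0],[0.16,-0.22,0,0,0,0.37,0],[0.2,-0.27,0,0,0,0.37,0],[0.25,-0.33,0.02,0,0,0.37,0],[0.29,-0.38,0.02,0,0,0.37,0],[0.31,-0.42,0.02,0,0,0.37,0]]]' 60
python3 -m creep '[[[0.01,-0.01,0,0,0,0,0],[0.01,-0.01,0,0,0,0,0],[0.01,-0.01,0,0,0,0,0],[0.01,-0.01,0,0,0,0,0],[0.01,-0.01,0,0,0,0,0],[0.01,-0.01,0,0,0,0,0],[0.01,-0.01,0,0,0,0,0],[0.01,-0.01,0,0,0,0,0]]]'
cat > c.py <<'E'
from h import *
import sys
np.set_printoptions(precision=4,suppress=True)
im,C=shot('wrist'); o=monitor.get_obs()
print(o['time'],o['tool_pos'],o['tool_rot'],o['finger_gap'],o['wrist_force'],'q',np.round(o['q'],2)); print(C[2]); print(C[1])
for t,z in [('galley',.0),('block',.003),('quoin_jaw',.003),('quoin_recess',.023)]:
    for d in vision.mark_of(t,'wrist')[:2]: print(t,np.round(d['at'],1),round(d['score'],2),onz(C,d['at'],z))
cv2.imwrite('pics/'+sys.argv[1],cv2.resize(im[:,:,::-1],(800,600),interpolation=cv2.INTER_CUBIC))
E
python3 c.py w1.png
```

```text
time: 2.1
tool_pos: [0.4796, 0.0643, 0.2678]
tool_rot: [0.0, 0.0, 1.0, 0.0]
wrist_force: [1.4, 1.0, 0.2]
finger_gap: 0.0426
grip_force: 0.0
time: 3.1
tool_pos: [0.4883, 0.0561, 0.2674]
tool_rot: [-0.0, 0.0, 1.0, -0.0]
wrist_force: [0.1, -0.3, -0.1]
finger_gap: 0.0427
grip_force: 0.0
3.15 [0.4883 0.0561 0.2674] [-0.      0.0004  1.      0.    ] 0.04258094679581747 [-0.077  -0.675   0.1201] q [ 0.11  0.19 -0.01  1.37  0.    0.12]
[0.4173 0.0565 0.3932]
[[ 0.0015  0.9588  0.2841]
 [ 1.     -0.002   0.0013]
 [ 0.0018  0.2841 -0.9588]]
galley [437.9 151.4] 0.64 [0.4695 0.318  0.    ]
block [255.1 225.2] 0.62 [0.5808 0.0543 0.003 ]
block [150.4 206.4] 0.61 [ 0.5509 -0.1006  0.003 ]
quoin_jaw [221.9 249.9] 0.77 [0.6219 0.0029 0.003 ]
```

View pics/w1.png

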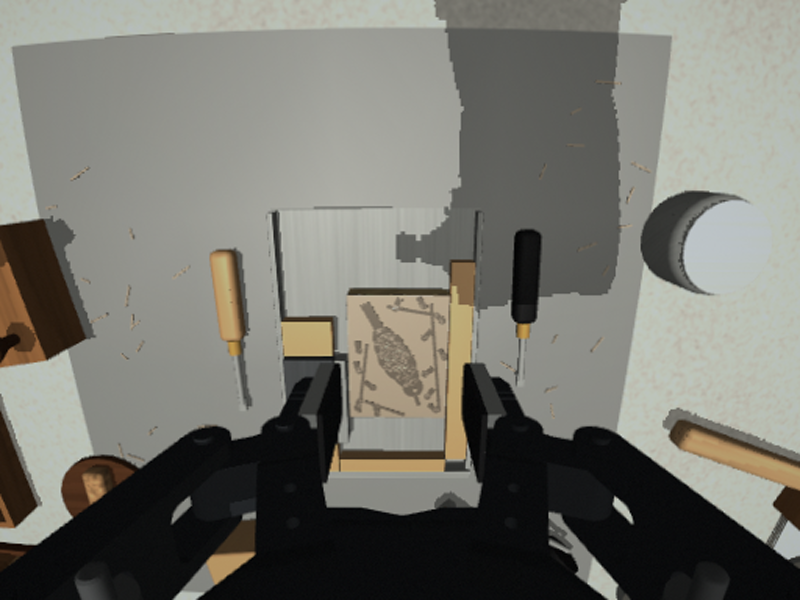

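The wrist view (800 px) shows the carved block at (398,355), near edge on row 295. The head stick's near face is on row 452, guide stick inner edge at column ~449, the jaw at column ~345. The choice of the block is confirmed.

```bash
cat > d.py <<'E'
from h import *
np.set_printoptions(precision=4,suppress=True)
o=monitor.get_obs(); C=cam('wrist',o)
for k,p,z in [('b_nl',(448,297),.026),('b_nr',(347,294),.026),('b_fl',(438,418),.026),('b_fr',(353,416),.026),('head l',(445,452),.019),('head r',(340,452),.019),('guide n',(450,270),.019),('guide f',(446,440),.019),('tray nl',(481,212),.018),('tray nr',(270,212),.018),('tray fr',(283,462),.018),('jaw n',(344,362),.018),('guide start',(450,261),.019),('furn',(333,318),.018)]: print(k,onz(C,np.array(p)*.64,z))
E
python3 d.py
```

```text
b_nl [0.5199 0.0975 0.026 ]
b_nr [0.517  0.0099 0.026 ]
b_fl [0.6392 0.0916 0.026 ]
b_fr [0.6369 0.0109 0.026 ]
head l [0.6822 0.1003 0.019 ]
head r [ 0.682  -0.0044  0.019 ]
guide n [0.4974 0.0994 0.019 ]
guide f [0.6683 0.1008 0.019 ]
tray nl [0.4477 0.1243 0.018 ]
tray nr [ 0.4471 -0.054   0.018 ]
tray fr [ 0.6951 -0.0631  0.018 ]
jaw n [0.5846 0.0036 0.018 ]
guide start [0.4895 0.0992 0.019 ]
furn [ 0.5415 -0.0046  0.018 ]
```

```bash
python3 -m creep '[[[-0.008,-0.004,-0.05,0,0,0,0.3],[-0.008,-0.004,-0.10,0,0,0,0.3],[-0.008,-0.004,-0.15,0,0,0,0.3],[-0.008,-0.004,-0.195,0,0,0,0.3],[-0.008,-0.004,-0.23,0,0,0,0.3],[-0.008,-0.004,-0.241,0,0,0,0.3],[-0.002,-0.004,-0.241,0,0,0,0.3],[0.006,-0.004,-0.241,0,0,0,0.3]]]'
python3 -m creep '[[[0.007,0,0,0,0,0,0.3],[0.014,0,0,0,0,0,0.3],[0.021,0,0,0,0,0,0.3],[0.028,0,0,0,0,0,0.3],[0.034,0,0,0,0,0,0.3],[0.040,0,0,0,0,0,0.3],[0.045,0,0,0,0,0,0.3],[0.049,0,0,0,0,0,0.3]]]'
```

```text
time: 4.35
tool_pos: [0.496, 0.0522, 0.0279]
tool_rot: [0.001, 0.0, 1.0, 0.0]
wrist_force: [-0.0, -0.6, 0.8]
finger_gap: 0.0296
grip_force: 0.0
time: 5.35
tool_pos: [0.5436, 0.0521, 0.0264]
tool_rot: [-0.0, 0.0, 1.0, -0.0]
wrist_force: [-1.1, 0.8, 0.9]
finger_gap: 0.0299
grip_force: 0.8
```

```bash
python3 -m creep '[[[0.002,0,0,0,0,0,0.3],[0.004,0,0,0,0,0,0.3],[0.006,0,0,0,0,0,0.3],[0.007,0,0,0,0,0,0.3],[0.008,0,0,0,0,0,0.3],[0.009,0,0,0,0,0,0.3],[0.01,0,0,0,0,0,0.3],[0.01,0,0,0,0,0,0.3]]]'
```

```text
time: 6.35
tool_pos: [0.5535, 0.0521, 0.0265]
tool_rot: [0.0, 0.0, 1.0, 0.0]
wrist_force: [-0.0, 0.4, 0.2]
finger_gap: 0.0296
grip_force: 0.0
```

```bash
python3 -m creep '[[[0.001,0,0,0,0,0,0.3],[0.002,0,0,0,0,0,0.3],[0.003,0,0,0,0,0,0.3],[0.004,0,0,0,0,0,0.3],[0.005,0,0,0,0,0,0.3],[0.006,0,0,0,0,0,0.3],[0.006,0,0,0,0,0,0.3],[0.006,0,0,0,0,0,0.3]]]'
```

```text
time: 7.35
tool_pos: [0.5579, 0.0521, 0.0261]
tool_rot: [-0.001, 0.0, 1.0, -0.0]
wrist_force: [-9.7, 0.1, 6.1]
finger_gap: 0.0301
grip_force: 5.2
```

```bash
python3 -m creep '[[[-0.02,0,0,0,0,0,0.3],[-0.02,0,0.05,0,0,0,0.3],[-0.02,-0.01,0.11,0,0,0,0],[-0.01,-0.02,0.17,0,0,0,-0.4],[0,-0.03,0.22,0,0,0,-1],[0.01,-0.04,0.24,0,0,0,-1],[0.015,-0.045,0.24,0,0,0,-1],[0.015,-0.045,0.24,0,0,0,-1]]]'
python3 c.py w2.png
```

```text
time: 8.35
tool_pos: [0.5742, 0.007, 0.2652]
tool_rot: [-0.001, 0.001, 1.0, -0.0]
wrist_force: [-0.0, 0.1, -0.2]
finger_gap: 0.0855
grip_force: 0.0
8.4 [0.5739 0.0072 0.2651] [-0.001   0.0005  1.      0.    ] 0.0853117300398034 [ 0.1274 -0.5996  0.6451] q [0.01 0.37 0.22 1.42 0.   0.01]
[0.5034 0.0074 0.3911]
[[ 0.002   0.9592  0.2827]
 [ 1.     -0.0024  0.0012]
 [ 0.0018  0.2827 -0.9592]]
galley [279. 175.] 0.91 [0.5897 0.0394 0.    ]
block [287.9 206.9] 0.78 [0.6367 0.0532 0.003 ]
quoin_jaw [255.2 200.2] 0.74 [0.6263 0.0054 0.003 ]
quoin_recess [227.4 202.1] 0.73 [ 0.6226 -0.0328  0.023 ]
quoin_recess [ 37.  126.1] 0.16 [ 0.5159 -0.2853  0.023 ]
```

View pics/w2.png

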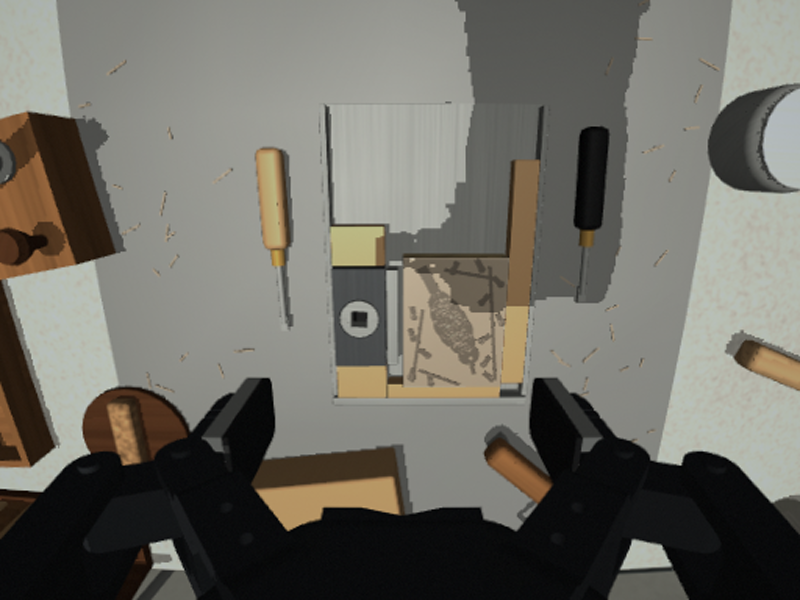

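Wrist view (800 px): the block's far edge at row 387 meets the head stick, so it is home. The screw head with its dark square recess is at (359,319).

```bash
cat > e.py <<'E'
from h import *
np.set_printoptions(precision=4,suppress=True)
im,C=shot('wrist'); g=cv2.cvtColor(im,cv2.COLOR_RGB2GRAY)
cx,cy=230,204
s=8;r=16
crop=cv2.resize(g[cy-r:cy+r,cx-r:cx+r],None,fx=s,fy=s,interpolation=cv2.INTER_CUBIC)
th,bw=cv2.threshold(crop,75,255,cv2.THRESH_BINARY_INV)
n,l,st,ce=cv2.connectedComponentsWithStats(bw)
c=min(range(1,n),key=lambda i:np.hypot(*(ce[i]-r*s)) if st[i][4]>500 else 1e9)
cnt=cv2.findContours((l==c).astype(np.uint8),0,1)[0][0][:,0,:]
px=(cnt+.5)/s-.5+[cx-r,cy-r]
w=np.array([onz(C,p,.023)[:2] for p in px])*1000
print(cv2.minAreaRect(w.astype(np.float32)),st[c],cv2.contourArea(w.astype(np.float32)))
for th in(60,90,110):
    bw=(crop<th).astype(np.uint8);n,l,st,ce=cv2.connectedComponentsWithStats(bw);c=l[r*s,r*s]
    cnt=cv2.findContours((l==c).astype(np.uint8),0,1)[0][0][:,0,:];w=np.array([onz(C,p,.023)[:2] for p in (cnt+.5)/s-.5+[cx-r,cy-r]])*1000;print(th,cv2.minAreaRect(w.astype(np.float32)))
# screw head circle
for k,p,z in [('headedge l',(340,319),.023),('headedge r',(378.5,319),.023),('he n',(359,300),.023),('he f',(359,338.5),.023),('tray nl',(546,107),.018),('tray fl',(525,400),.018),('tray nr',(321,105),.018),('tray fr',(333,400),.018),('headstick r',(388,385),.019),('headst l',(500,387),.019),('guide n',(512,160),.019),('guide f',(503,380),.019)]: print(k,onz(C,np.array(p)*.64,z))
cv2.imwrite('pics/rec.png',cv2.resize(im[180:228,190:254,::-1],(640,480),interpolation=cv2.INTER_CUBIC))
E
python3 e.py
```

```text
((625.1585693359375, -30.0115909576416), (13.269322395324707, 13.916420936584473), 86.74263000488281) [  87   91   78   80 5588] 171.41260625707218
60 ((625.0076293945312, -29.81650161743164), (12.745729446411133, 13.346963882446289), 87.91091918945312)
90 ((625.1651611328125, -29.9310245513916), (13.783656120300293, 14.318563461303711), 86.74100494384766)
110 ((625.2191772460938, -29.92560577392578), (14.471979141235352, 14.962427139282227), 86.83222961425781)
headedge l [ 0.6256 -0.046   0.023 ]
headedge r [ 0.6256 -0.0119  0.023 ]
he n [ 0.6081 -0.0287  0.023 ]
he f [ 0.644  -0.0297  0.023 ]
tray nl [0.4493 0.1242 0.018 ]
tray fl [0.7094 0.1267 0.018 ]
tray nr [ 0.4484 -0.0553  0.018 ]
tray fr [ 0.7086 -0.057   0.018 ]
headstick r [ 0.6922 -0.0043  0.019 ]
headst l [0.6948 0.1013 0.019 ]
guide n [0.4906 0.0988 0.019 ]
guide f [0.6876 0.1037 0.019 ]
```

View pics/rec.png

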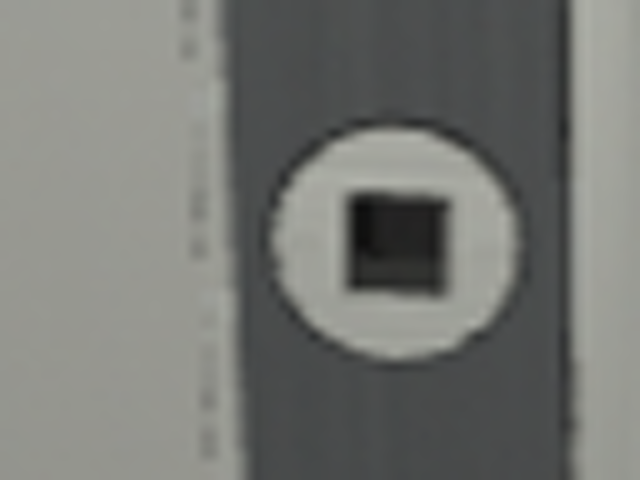

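The screw head in the crop is centred at (395,240), with a square recess turned about 3° clockwise. Next I hover over the key.

```bash
python3 -m creep '[[[-0.01,-0.04,0.005,0,0,-0.15,0],[-0.02,-0.09,0.005,0,0,-0.3,0],[-0.04,-0.14,0.005,0,0,-0.45,0],[-0.055,-0.2,0.005,0,0,-0.6,0],[-0.07,-0.25,0.005,0,0,-0.75,0],[-0.08,-0.295,0.005,0,0,-0.9,0],[-0.089,-0.319,0.005,0,0,-1.04,0],[-0.089,-0.319,0.005,0,0,-1.04,0]]]' 80
cat > f.py <<'E'
from h import *
import sys
np.set_printoptions(precision=4,suppress=True)
o=monitor.get_obs();im,C=shot('wrist')
print(o['time'],o['tool_pos'],o['tool_rot'],o['finger_gap'],'q',np.round(o['q'],2))
for t,z in [('key_bar',.119),('stand_hole',.055),('key',.009),('stand',0)]:
    for d in vision.mark_of(t,'wrist')[:2]: print(t,np.round(d['at'],1),round(d['score'],2),onz(C,d['at'],z))
cv2.imwrite('pics/'+sys.argv[1],cv2.resize(im[:,:,::-1],(800,600),interpolation=cv2.INTER_CUBIC))
np.save(sys.argv[1]+'.npy',np.array([*o['tool_pos'],*o['tool_rot']]))
E
python3 f.py w3.png
```

```text
time: 9.65
tool_pos: [0.4846, -0.3131, 0.2711]
tool_rot: [-0.0, 0.499, 0.867, -0.0]
wrist_force: [0.1, 1.0, -0.9]
finger_gap: 0.0426
grip_force: 0.0
9.65 [ 0.4846 -0.3131  0.2711] [-0.0002  0.4985  0.8669 -0.0001] 0.04262620509357553 q [-0.57  0.38  0.24  1.44 -0.    0.47]
key_bar [256.1 181.2] 0.89 [ 0.483  -0.3091  0.119 ]
stand_hole [257.9 168.9] 0.72 [ 0.4848 -0.308   0.055 ]
key [262.1 162.2] 0.72 [ 0.4898 -0.3046  0.009 ]
```

View pics/w3.png

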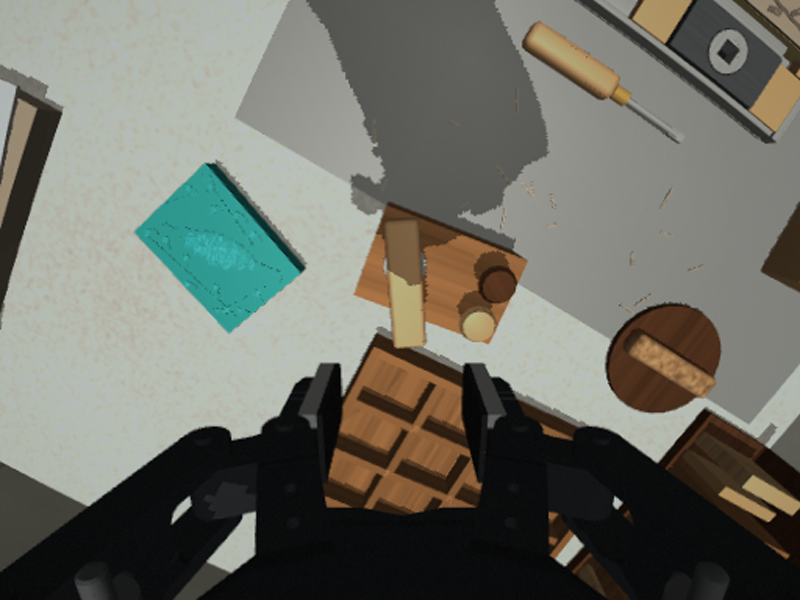

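The T-key's bar shows as a rectangle with corners (386,221), (418,221), (425,346), (394,348); gravers at (497,284) and (478,324), disc look-alike at (663,357). The key is confirmed.

```bash
cat > g.py <<'E'
from h import *
np.set_printoptions(precision=4,suppress=True)
v=np.load('w3.png.npy'); C=cam('wrist',dict(tool_pos=v[:3],tool_rot=v[3:])); T=cam('top')
c=[onz(C,np.array(p)*.64,.128) for p in [(386,221),(418,221),(425,346),(394,348)]]
for x in c: print(x)
m=np.mean(c,0); d=(c[0]+c[1]-c[2]-c[3])/2; print('centre',m,'len',np.linalg.norm(d),'dir deg',np.degrees(np.arctan2(d[1],d[0])))
e1=np.array([402,221])*.64; e2=np.array([409.5,347])*.64
for a in ([582,312],): print('e1 tri',tri([(C,e1),(T,np.array(a)*.64)]))
print('e2 tri',tri([(C,e2),(T,np.array([627,284])*.64)]))
print('bar tri',tri([(C,[256.1,181.2]),(T,[385.6,191.7]),(cam('scene'),[207.5,110.9])]))
print('hole tri',tri([(C,[257.9,168.9]),(T,[380.6,195.5]),(cam('scene'),[208.4,123.1])]))
print('recess', tri([(C,np.array([728,51])*.64),(T,np.array([415,229])*.64)]),onz(C,np.array([728,51])*.64,.023),onz(T,np.array([415,229])*.64,.023))
q=v[3:]; print('tool y deg',np.degrees(np.arctan2(*rot(q)[[1,0],1])))
E
python3 g.py
```

```text
[ 0.4551 -0.278   0.128 ]
[ 0.4718 -0.2683  0.128 ]
[ 0.5173 -0.3358  0.128 ]
[ 0.5004 -0.3472  0.128 ]
centre [ 0.4862 -0.3073  0.128 ] len 0.08208305480345275 dir deg 123.6129336512573
e1 tri [ 0.4633 -0.2738  0.1237]
e2 tri [ 0.513  -0.3526  0.0957]
bar tri [ 0.4838 -0.3097  0.1156]
hole tri [ 0.4855 -0.3096  0.0591]
recess [ 0.6224 -0.0316  0.0275] [ 0.6261 -0.0291  0.023 ] [ 0.6223 -0.0312  0.023 ]
tool y deg 30.192403038403363
```

```bash
python3 -m creep '[[[0.001,0.004,-0.05,0,0,0.06,0],[0.0015,0.0055,-0.10,0,0,0.06,0],[0.0015,0.0055,-0.13,0,0,0.06,0],[0.0015,0.0055,-0.149,0,0,0.06,0],[0.0015,0.0055,-0.149,0,0,0.06,1],[0.0015,0.0055,-0.149,0,0,0.06,1],[0.0015,0.0055,-0.149,0,0,0.06,1],[0.0015,0.0055,-0.149,0,0,0.06,1]]]' 90
python3 -c "
from h import *
print(monitor.get_obs())"
```

```text
time: 10.9
tool_pos: [0.4871, -0.3065, 0.123]
tool_rot: [0.0, 0.471, 0.882, -0.0]
wrist_force: [-0.3, -0.5, -2.1]
finger_gap: 0.0206
grip_force: 88.0
{'time': 10.9, 'q': array([-5.61625317e-01,  4.17659555e-01, -7.22630929e-02,  1.08000544e+00,
       -5.41920060e-06,  4.19043141e-01]), 'qvel': array([-0.00156616,  0.00321749, -0.00402414, -0.00430375, -0.00021537,
        0.00153362]), 'tau': array([ 1.08198607e-01, -8.58298588e+01,  4.72852671e+01,  1.48057292e-02,
       -1.16085670e-03, -2.57343287e-03]), 'tool_pos': array([ 0.48712169, -0.30650668,  0.12298415]), 'tool_rot': array([ 4.32824263e-04,  4.70920720e-01,  8.82175429e-01, -3.36253945e-05]), 'wrist_force': array([-0.31524365, -0.502204  , -2.06791804]), 'moment': array([-0.02635008, -0.02388388,  0.02352929]), 'grip_force': 87.95068390667439, 'finger_gap': 0.02061318608115186}
```

```bash
python3 -m creep '[[[0,0,0.03,0,0,0,1],[0,0,0.075,0,0,0,1],[0,0,0.105,0,0,0,1],[0.02,0.04,0.11,0,0,0.15,1],[0.045,0.09,0.11,0,0,0.32,1],[0.07,0.14,0.11,0,0,0.5,1],[0.095,0.19,0.11,0,0,0.67,1],[0.12,0.24,0.11,0,0,0.82,1]]]'
python3 -m creep '[[[0.0186,0.037,0,0,0,0.105,1],[0.0186,0.037,-0.03,0,0,0.105,1],[0.0186,0.037,-0.06,0,0,0.105,1],[0.0186,0.037,-0.068,0,0,0.105,1],[0.0186,0.037,-0.068,0,0,0.105,1],[0.0186,0.037,-0.068,0,0,0.105,1],[0.0186,0.037,-0.068,0,0,0.105,1],[0.0186,0.037,-0.068,0,0,0.105,1]]]'
python3 - <<'E'
from h import *
im,C=shot('wrist');o=monitor.get_obs();print(o['tool_pos'],o['tool_rot'],o['finger_gap'],o['wrist_force'])
im2=vision.read_camera('top')
a=cv2.resize(im[130:290,170:330,::-1],(480,480),interpolation=cv2.INTER_CUBIC);b=cv2.resize(im2[120:170,230:290,::-1],(320,480*320//384),interpolation=cv2.INTER_CUBIC)
c=np.zeros((480,800,3),np.uint8);c[:,:480]=a;c[:b.shape[0],480:]=b;cv2.imwrite('pics/hov.png',c)
P=np.array(o['tool_pos'])
for z in(.114,.068,.012): print(proj(C,P-[0,0,z]))
E
```

```text
time: 11.9
tool_pos: [0.6075, -0.0647, 0.2328]
tool_rot: [0.0, 0.078, 0.997, -0.0]
wrist_force: [0.8, 0.1, -1.6]
finger_gap: 0.0202
grip_force: 88.7
time: 12.9
tool_pos: [0.6257, -0.0294, 0.1649]
tool_rot: [0.0, 0.028, 1.0, -0.0]
wrist_force: [-0.6, 0.0, -2.4]
finger_gap: 0.0202
grip_force: 88.6
[ 0.62557229 -0.02940107  0.16480208] [ 2.52714014e-04  2.78942693e-02  9.99610847e-01 -1.37257062e-05] 0.020154899351600423 [ 0.03372014 -0.07276237 -2.42110875]
[256.01016038 194.33731851]
[255.94604193 212.14506189]
[255.81970386 247.61677312]
```

View pics/hov.png

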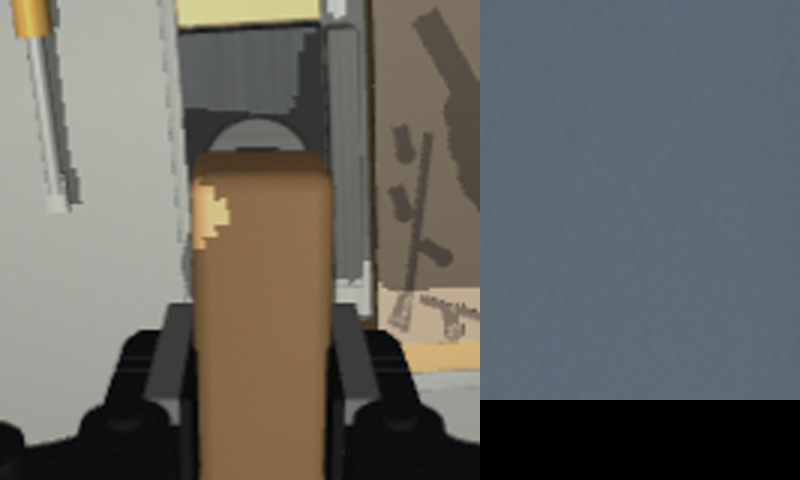

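The hover crop shows the bar hiding the tip. The screw head's arc is at (258,120) and the bar's near end at row 178. I'll check the offset numerically.

```bash
python3 - <<'E'
from h import *
np.set_printoptions(precision=4,suppress=True)
o=monitor.get_obs();C=cam('wrist',o)
a=[onz(C,[170+x/3-.3,130+178/3-.3],.170) for x in(193,332)];print('bar near end',a)
print('bottom',[onz(C,[170+x/3-.3,130+152/3-.3],.152) for x in(210,320)])
# head arc top near col 258,row120 and left/right
print('head near edge',onz(C,[170+258/3-.3,130+119/3-.3],.023))
im=vision.read_camera('scene');S=cam('scene')
for t in('key','key_bar','quoin_recess'):
    print(t,[(np.round(d['at'],1),round(d['score'],2)) for d in vision.mark_of(t,'scene')[:2]])
P=np.array(o['tool_pos']);print('exp tip',proj(S,P-[0,0,.114]),'exp bar',proj(S,P-[0,0,.004]),'exp recess',proj(S,[.6257,-.0295,.023]))
x,y=proj(S,P-[0,0,.08]).astype(int)
cv2.imwrite('pics/sc2.png',cv2.resize(im[y-36:y+36,x-48:x+48,::-1],(800,600),interpolation=cv2.INTER_CUBIC));print(x-48,y-36)
E
```

```text
bar near end [array([ 0.5871, -0.0368,  0.17  ]), array([ 0.5883, -0.0163,  0.17  ])]
bottom [array([ 0.5876, -0.0354,  0.152 ]), array([ 0.5887, -0.0168,  0.152 ])]
head near edge [ 0.6083 -0.0287  0.023 ]
key [(array([214.3, 211.5]), 0.54), (array([281.2, 257. ]), 0.51)]
key_bar [(array([212.5, 193.4]), 0.85), (array([277.5, 257.6]), 0.37)]
quoin_recess [(array([212.7, 220.6]), 0.52), (array([225.8, 244.3]), 0.16)]
exp tip [213.8629 212.195 ] exp bar [210.4416 192.5924] exp recess [214.5694 216.619 ]
164 170
```

View pics/sc2.png

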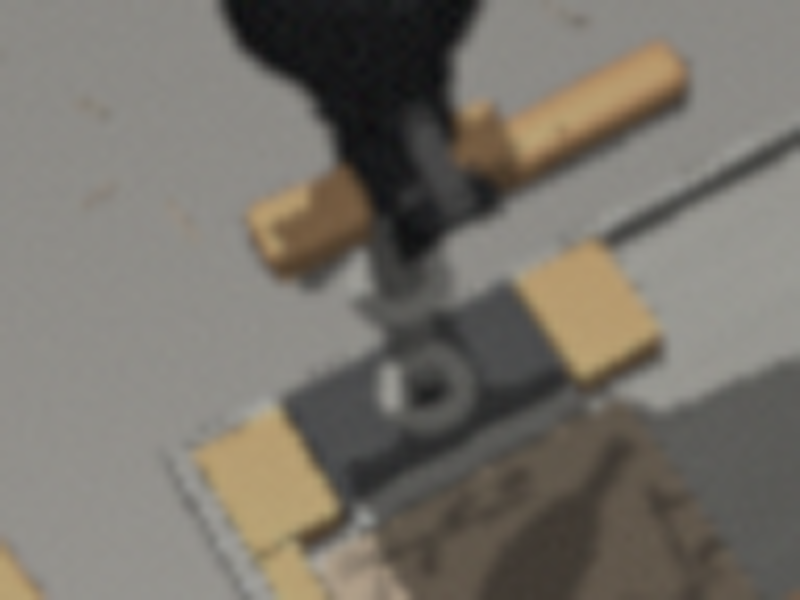

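The scene crop shows the key hanging slightly left of the recess: flange at about (402,300), recess centre (430,388), bar ends at columns 247 and 690. I'll fit the offset by projection.

```bash
python3 - <<'E'
from h import *
np.set_printoptions(precision=2,suppress=True)
o=monitor.get_obs();S=cam('scene');W=cam('wrist',o)
P=np.array(o['tool_pos']);u=rot(o['tool_rot'])[:,0];u=u/np.linalg.norm(u);u*=np.sign(u[0]);n=np.array([-u[1],u[0],0])
def crop(p): return (np.array(p)-[164,170])*800/96
for off in(0,.0015,.003,.0045):
    A=P+u*off
    bar=np.array([crop(proj(S,A+u*a*.042+n*b*.011+[0,0,z])) for a in(-1,1) for b in(-1,1) for z in(.005,-.013)])
    th=np.linspace(0,6.28,40)
    fl=np.array([crop(proj(S,A+.017*(u*np.cos(t)+n*np.sin(t))+[0,0,-.068])) for t in th])
    print(off,'bar cols',bar[:,0].min(),bar[:,0].max(),'rows',bar[:,1].min(),bar[:,1].max(),'flange',fl.min(0),fl.max(0),'tip',crop(proj(S,A-[0,0,.114])))
    print('   wrist bar near',[ (proj(W,A-u*.042+n*b*.011+[0,0,.005])-[170,130])*3 for b in(-1,1)])
th=np.linspace(0,6.28,40)
hd=np.array([crop(proj(S,[.6257+.017*np.cos(t),-.0295+.017*np.sin(t),.023])) for t in th]);print('head',hd.min(0),hd.max(0))
E
```

```text
0 bar cols 244.35184118997952 527.1432026579141 rows 90.49761364097577 288.01973535562485 flange [352.04 241.06] [457.08 333.76] tip [415.9  351.89]
   wrist bar near [array([181.85, 149.97]), array([331.2 , 149.79])]
0.0015 bar cols 239.84809130509768 522.8366318527791 rows 92.48265192282877 290.0984018748564 flange [347.85 242.99] [452.92 335.75] tip [411.87 353.8 ]
   wrist bar near [array([182.12, 159.85]), array([330.98, 159.67])]
0.003 bar cols 235.34148614488592 518.5271697702826 rows 94.46907228394514 292.17840333198075 flange [343.65 244.92] [448.76 337.74] tip [407.84 355.71]
   wrist bar near [array([182.39, 169.66]), array([330.75, 169.48])]
0.0045 bar cols 230.83202730698954 514.2148172047163 rows 96.45687444662083 294.2597390528848 flange [339.46 246.86] [444.6  339.73] tip [403.81 357.62]
   wrist bar near [array([182.66, 179.41]), array([330.52, 179.23])]
head [371.73 344.26] [471.04 433.34]
```

```bash
python3 -m creep '[[[-0.0015,0,-0.01,0,0,0,1],[-0.0015,0,-0.018,0,0,0,1],[-0.0015,0,-0.024,0,0,0,1],[-0.0015,0,-0.026,0,0,0,1],[-0.0015,0,-0.028,0,0,0,1],[-0.0015,0,-0.03,0,0,0,1],[-0.0015,0,-0.032,0,0,0,1],[-0.0015,0,-0.032,0,0,0,1]]]'
python3 -c "
from h import *
o=monitor.get_obs();print(o['tool_pos'],o['moment'],o['wrist_force'])"
```

```text
time: 14.2
tool_pos: [0.6239, -0.0293, 0.1324]
tool_rot: [-0.0, 0.028, 1.0, 0.0]
wrist_force: [-0.4, 0.7, -2.8]
finger_gap: 0.0202
grip_force: 88.8
[ 0.62391164 -0.02931337  0.13236536] [ 0.15839643  0.01512758 -0.01114253] [-0.35772039  0.72991927 -2.78835286]
```

```bash
python3 -m creep '[[[0,0,-0.001,0,0,0,1],[0,0,-0.002,0,0,0,1],[0,0,-0.003,0,0,0,1],[0,0,-0.004,0,0,0,1],[0,0,-0.005,0,0,0,1],[0,0,-0.006,0,0,0,1],[0,0,-0.006,0,0,0,1],[0,0,-0.006,0,0,0,1]]]'
python3 -c "
from h import *
o=monitor.get_obs();print(o['tool_pos'],o['moment'],o['wrist_force'])"
```

```text
time: 15.2
tool_pos: [0.6237, -0.0288, 0.1261]
tool_rot: [-0.0, 0.028, 1.0, 0.001]
wrist_force: [0.8, 6.5, -1.8]
finger_gap: 0.0204
grip_force: 88.4
[ 0.62374424 -0.02880099  0.1260676 ] [ 1.78131254 -0.02266336  0.05363173] [ 0.75012878  6.45090056 -1.75179943]
```

```bash
python3 -m creep '[[[0,0.0006,0,0,0,0,1],[0,0.0012,-0.001,0,0,0,1],[0,0.0012,-0.002,0,0,0,1],[0,0.0012,-0.003,0,0,0,1],[0,0.0012,-0.004,0,0,0,1],[0,0.0012,-0.005,0,0,0,1],[0,0.0012,-0.006,0,0,0,1],[0,0.0012,-0.006,0,0,0,1]]]'
python3 -c "
from h import *
o=monitor.get_obs();print(o['tool_pos'],o['moment'],o['wrist_force'])"
```

```text
time: 16.2
tool_pos: [0.6238, -0.0282, 0.1202]
tool_rot: [-0.0, 0.028, 1.0, -0.0]
wrist_force: [-0.2, 3.5, -3.7]
finger_gap: 0.0201
grip_force: 88.5
[ 0.6238382  -0.02818652  0.12024285] [ 0.92543198  0.12071649 -0.0120158 ] [-0.19709374  3.4673949  -3.68461101]
```

```bash
python3 -m creep '[[[0,0.0006,-0.0005,0,0,0,1],[0,0.0006,-0.001,0,0,0,1],[0,0.0006,-0.0015,0,0,0,1],[0,0.0006,-0.002,0,0,0,1],[0,0.0006,-0.002,0,0,0,1],[0,0.0006,-0.002,0,0,0,1],[0,0.0006,-0.002,0,0,0,1],[0,0.0006,-0.002,0,0,0,1]]]'
python3 -c "
from h import *
o=monitor.get_obs();print(o['tool_pos'],o['moment'],o['wrist_force'])"
```

```text
time: 17.2
tool_pos: [0.6243, -0.0277, 0.1193]
tool_rot: [0.001, 0.028, 1.0, -0.0]
wrist_force: [-1.9, 1.1, 9.4]
finger_gap: 0.02
grip_force: 90.3
[ 0.62431108 -0.02774526  0.11927114] [ 0.11096268  0.74506323 -0.0586997 ] [-1.92642145  1.10421097  9.42120791]
```

```bash
python3 -m creep '[[[0,0,0.0005,0,0,-0.05,1],[0,0,0.0005,0,0,-0.1,1],[0,0,0.0005,0,0,-0.16,1],[0,0,0.0005,0,0,-0.22,1],[0,0,0.0005,0,0,-0.28,1],[0,0,0.0005,0,0,-0.34,1],[0,0,0.0005,0,0,-0.4,1],[0,0,0.0005,0,0,-0.4,1]]]'
cat > s.py <<'E'
from h import *
np.set_printoptions(precision=4,suppress=True)
o=monitor.get_obs();y=rot(o['tool_rot'])[:,1];print(o['time'],o['tool_pos'],'M',o['moment'],'F',o['wrist_force'],'yaw rad',np.arctan2(y[1],y[0]),np.round(o['q'],2))
E
python3 s.py
```

```text
time: 18.2
tool_pos: [0.6244, -0.0275, 0.1194]
tool_rot: [0.001, 0.226, 0.974, 0.0]
wrist_force: [0.6, 2.3, 3.8]
finger_gap: 0.0203
grip_force: 89.6
18.2 [ 0.6244 -0.0275  0.1194] M [ 0.7334 -0.1584  0.0952] F [0.6374 2.3434 3.8326] yaw rad 1.115435845596315 [-0.04  0.52  0.08  1.13  0.    0.41]
```

```bash
python3 -m creep '[[[0,0.0003,0,0,0,-0.06,1],[0,0.0003,0,0,0,-0.12,1],[0,0.0003,0,0,0,-0.18,1],[0,0.0003,0,0,0,-0.24,1],[0,0.0003,0,0,0,-0.3,1],[0,0.0003,0,0,0,-0.36,1],[0,0.0003,0,0,0,-0.4,1],[0,0.0003,0,0,0,-0.4,1]]]'
python3 s.py
python3 -m creep '[[[0,0,0,0,0,-0.02,1],[0,0,0,0,0,-0.04,1],[0,0,0,0,0,-0.06,1],[0,0,0,0,0,-0.08,1],[0,0,0,0,0,-0.1,1],[0,0,0,0,0,-0.12,1],[0,0,0,0,0,-0.12,1],[0,0,0,0,0,-0.12,1]]]'
python3 s.py
```

```text
time: 19.2
tool_pos: [0.6248, -0.0274, 0.1194]
tool_rot: [0.001, 0.414, 0.91, 0.0]
wrist_force: [4.4, 0.9, 3.0]
finger_gap: 0.0204
grip_force: 89.2
19.2 [ 0.6248 -0.0274  0.1194] M [ 0.3098 -1.4277  0.1463] F [4.3789 0.8871 3.0221] yaw rad 0.7164579473743605 [-0.04  0.52  0.08  1.13 -0.    0.81]
time: 20.2
tool_pos: [0.6249, -0.0274, 0.1194]
tool_rot: [0.001, 0.468, 0.884, 0.0]
wrist_force: [6.6, 1.2, 2.1]
finger_gap: 0.0203
grip_force: 89.1
20.2 [ 0.6249 -0.0274  0.1194] M [ 0.1436 -1.8915  0.1852] F [6.5641 1.1652 2.0759] yaw rad 0.5962526827300212 [-0.04  0.52  0.08  1.13 -0.    0.93]
```

```bash
python3 -m creep '[[[0.0006,0.0002,0,0,0,0,1],[0.0012,0.0002,0,0,0,0,1],[0.0012,0.0002,0,0,0,0,1],[0.0012,0.0002,0,0,0,-0.005,1],[0.0012,0.0002,0,0,0,-0.01,1],[0.0012,0.0002,0,0,0,-0.015,1],[0.0012,0.0002,0,0,0,-0.02,1],[0.0012,0.0002,0,0,0,-0.02,1]]]'
python3 s.py
python3 -m creep '[[[0,0,0,0,0,-0.01,1],[0,0,0,0,0,-0.02,1],[0,0,0,0,0,-0.03,1],[0,0,0,0,0,-0.04,1],[0,0,0,0,0,-0.04,1],[0,0,0,0,0,-0.04,1],[0,0,0,0,0,-0.04,1],[0,0,0,0,0,-0.04,1]]]'
python3 s.py
```

```text
time: 21.2
tool_pos: [0.6255, -0.0273, 0.1194]
tool_rot: [0.001, 0.477, 0.879, 0.0]
wrist_force: [3.8, -0.9, 5.7]
finger_gap: 0.0201
grip_force: 89.8
21.2 [ 0.6255 -0.0273  0.1194] M [-0.2176 -1.1019  0.0899] F [ 3.7621 -0.8763  5.706 ] yaw rad 0.5756639149475345 [-0.04  0.52  0.08  1.13 -0.    0.95]
time: 22.2
tool_pos: [0.6256, -0.0274, 0.1194]
tool_rot: [0.001, 0.495, 0.869, -0.0]
wrist_force: [3.9, -1.0, 5.3]
finger_gap: 0.02
grip_force: 89.7
22.2 [ 0.6256 -0.0274  0.1194] M [-0.2299 -1.1391  0.0989] F [ 3.9139 -1.0049  5.3404] yaw rad 0.5357345122539564 [-0.04  0.52  0.08  1.13 -0.    0.99]
```

```bash
python3 -m creep '[[[0.0004,0,0,0,0,-0.01,1],[0.0004,0,0,0,0,-0.02,1],[0.0004,0,0,0,0,-0.03,1],[0.0004,0,0,0,0,-0.03,1],[0.0004,0,0,0,0,-0.03,1],[0.0004,0,0,0,0,-0.03,1],[0.0004,0,0,0,0,-0.03,1],[0.0004,0,0,0,0,-0.03,1]]]'
python3 s.py
python3 -m creep '[[[0,0,0,0,0,-0.01,1],[0,0,0,0,0,-0.02,1],[0,0,0,0,0,-0.02,1],[0,0,0,0,0,-0.02,1],[0,0,0,0,0,-0.02,1],[0,0,0,0,0,-0.02,1],[0,0,0,0,0,-0.02,1],[0,0,0,0,0,-0.02,1]]]'
python3 s.py
```

```text
time: 23.2
tool_pos: [0.6258, -0.0274, 0.1194]
tool_rot: [0.001, 0.508, 0.862, -0.0]
wrist_force: [3.2, -1.1, 6.9]
finger_gap: 0.0202
grip_force: 89.9
23.2 [ 0.6258 -0.0274  0.1194] M [-0.3175 -0.9664  0.1661] F [ 3.1668 -1.1143  6.8625] yaw rad 0.5057658704995346 [-0.04  0.52  0.08  1.13 -0.    1.02]
time: 24.2
tool_pos: [0.6259, -0.0274, 0.1193]
tool_rot: [0.001, 0.516, 0.856, -0.0]
wrist_force: [2.9, -1.4, 6.7]
finger_gap: 0.0206
grip_force: 89.8
24.2 [ 0.6259 -0.0274  0.1193] M [-0.3721 -0.9866  0.248 ] F [ 2.887  -1.4014  6.6985] yaw rad 0.48580857683573203 [-0.04  0.52  0.08  1.13 -0.    1.04]
```

```bash
python3 -m creep '[[[0,0,0,0,0,-0.01,1],[0,0,0,0,0,-0.02,1],[0,0,0,0,0,-0.02,1],[0,0,0,0,0,-0.02,1],[0,0,0,0,0,-0.02,1],[0,0,0,0,0,-0.02,1],[0,0,0,0,0,-0.02,1],[0,0,0,0,0,-0.02,1]]]'
python3 s.py
python3 -m creep '[[[0,0,0,0,0,-0.01,1],[0,0,0,0,0,-0.01,1],[0,0,0,0,0,-0.01,1],[0,0,0,0,0,-0.01,1],[0,0,0,0,0,-0.01,1],[0,0,0,0,0,-0.01,1],[0,0,0,0,0,-0.01,1],[0,0,0,0,0,-0.01,1]]]'
python3 s.py
```

```text
time: 25.2
tool_pos: [0.6259, -0.0274, 0.1193]
tool_rot: [0.001, 0.525, 0.851, -0.0]
wrist_force: [3.4, -1.0, 6.3]
finger_gap: 0.0205
grip_force: 89.8
25.2 [ 0.6259 -0.0274  0.1193] M [-0.4035 -0.9602  0.3164] F [ 3.4489 -0.9933  6.3317] yaw rad 0.465798821216902 [-0.04  0.52  0.08  1.13 -0.    1.06]
time: 26.2
tool_pos: [0.6259, -0.0274, 0.1194]
tool_rot: [0.001, 0.529, 0.849, -0.0]
wrist_force: [3.7, -1.2, 5.5]
finger_gap: 0.0205
grip_force: 89.8
26.2 [ 0.6259 -0.0274  0.1194] M [-0.3963 -0.9949  0.3229] F [ 3.6738 -1.1724  5.4738] yaw rad 0.455868446275774 [-0.04  0.52  0.08  1.13 -0.    1.07]
```

```bash
python3 -m creep '[[[0,0,0,0,0,0.07,1],[0,0,0,0,0,0.14,1],[0,0,0.003,0,0,0.14,1],[0,0,0.012,0,0,0.14,1],[0,0,0.03,0,0,0.134,1],[0,0,0.065,0,0,0.134,1],[0,0,0.1,0,0,0.134,1],[0,0,0.12,0,0,0.134,1]]]'
python3 s.py
python3 -m creep '[[[-0.02,-0.04,0,0,0,0,1],[-0.045,-0.09,0,0,0,0,1],[-0.07,-0.14,0,0,0,0,1],[-0.095,-0.19,0,0,0,0,1],[-0.118,-0.238,0,0,0,0,1],[-0.134,-0.27,0,0,0,0,1],[-0.139,-0.279,0,0,0,0,1],[-0.139,-0.279,0,0,0,0,1]]]'
python3 s.py
```

```text
time: 27.2
tool_pos: [0.6252, -0.0271, 0.241]
tool_rot: [0.0, 0.472, 0.882, 0.0]
wrist_force: [-0.2, -0.4, -2.3]
finger_gap: 0.02
grip_force: 89.0
27.2 [ 0.6252 -0.0271  0.241 ] M [-0.0072  0.0255  0.008 ] F [-0.2324 -0.4089 -2.3118] yaw rad 0.5880174405568519 [-0.04  0.49  0.33  1.42 -0.    0.94]
time: 28.2
tool_pos: [0.4862, -0.306, 0.239]
tool_rot: [-0.0, 0.472, 0.882, 0.0]
wrist_force: [1.0, 0.6, -1.7]
finger_gap: 0.0204
grip_force: 89.2
28.2 [ 0.4862 -0.306   0.239 ] M [-0.0308  0.0001  0.0448] F [ 0.9611  0.551  -1.7429] yaw rad 0.5876771635932786 [-0.56  0.37  0.16  1.36  0.    0.42]
```

```bash
cat > r.py <<'E'
from h import *
im,C=shot('wrist'); g=cv2.cvtColor(im,cv2.COLOR_RGB2GRAY)
c=proj(C,[.6258,-.0293,.023]); cx,cy=np.round(c).astype(int); r=16;s=8; print(c)
crop=cv2.resize(g[cy-r:cy+r,cx-r:cx+r],None,fx=s,fy=s,interpolation=cv2.INTER_CUBIC)
for th in(60,75,90):
    n,l,st,ce=cv2.connectedComponentsWithStats((crop<th).astype(np.uint8)); k=l[r*s,r*s]
    if k==0: print('none');continue
    cnt=cv2.findContours((l==k).astype(np.uint8),0,1)[0][0][:,0,:];w=np.array([onz(C,p,.023)[:2] for p in (cnt+.5)/s-.5+[cx-r,cy-r]])*1000;print(th,cv2.minAreaRect(w.astype(np.float32)))
E
python3 r.py
python3 -m creep '[[[0.0008,-0.0005,-0.03,0,0,0,1],[0.0008,-0.0005,-0.06,0,0,0,1],[0.0008,-0.0005,-0.07,0,0,0,1],[0.0008,-0.0005,-0.075,0,0,0,1],[0.0008,-0.0005,-0.08,0,0,0,1],[0.0008,-0.0005,-0.085,0,0,0,1],[0.0008,-0.0005,-0.09,0,0,0,1],[0.0008,-0.0005,-0.09,0,0,0,1]]]'
python3 s.py
```

```text
[485.36782927  45.83798638]
60 ((625.8720092773438, -29.364398956298828), (13.65399169921875, 13.761923789978027), 38.83338165283203)
75 ((625.8836669921875, -29.311073303222656), (14.234177589416504, 14.161164283752441), 39.86869430541992)
90 ((625.906494140625, -29.226961135864258), (14.725255966186523, 14.607553482055664), 39.85490036010742)
time: 29.25
tool_pos: [0.4872, -0.3065, 0.1486]
tool_rot: [-0.0, 0.471, 0.882, 0.0]
wrist_force: [0.1, -0.1, -2.3]
finger_gap: 0.0203
grip_force: 89.0
29.25 [ 0.4872 -0.3065  0.1486] M [ 0.0394 -0.011   0.0365] F [ 0.0795 -0.0782 -2.268 ] yaw rad 0.588867152302359 [-0.56  0.4  -0.03  1.14 -0.    0.42]
```

```bash
python3 -m creep '[[[0,0,-0.01,0,0,0,1],[0,0,-0.018,0,0,0,1],[0,0,-0.022,0,0,0,1],[0,0,-0.024,0,0,0,1],[0,0,-0.026,0,0,0,1],[0,0,-0.0265,0,0,0,1],[0,0,-0.0275,0,0,0,1],[0,0,-0.0275,0,0,0,1]]]'
python3 s.py
```

```text
time: 30.25
tool_pos: [0.4875, -0.3068, 0.122]
tool_rot: [0.0, 0.471, 0.882, -0.0]
wrist_force: [-1.8, 1.1, 6.0]
finger_gap: 0.0204
grip_force: 90.2
30.25 [ 0.4875 -0.3068  0.122 ] M [ 0.26    0.4161 -0.0308] F [-1.8279  1.1115  6.0473] yaw rad 0.5889052338170041 [-0.56  0.42 -0.07  1.08 -0.    0.42]
```

Flange contact at 0.122, as expected. I release to a limited opening to clear the gravers, then retreat upwards.

```bash
python3 -m creep '[[[0,0,0.0005,0,0,0,0],[0,0,0.0005,0,0,0,0],[0,0,0.0005,0,0,0,0],[0,0,0.0005,0,0,0,0],[0,0,0.03,0,0,0,0],[0,0,0.08,0,0,0,0],[0,0,0.13,0,0,0,0],[0,0,0.15,0,0,0,0]]]'
python3 -m creep '[[[-0.02,0.06,0,0,0,0,0],[-0.02,0.06,0,0,0,0,0],[-0.02,0.06,0,0,0,0,0],[-0.02,0.06,0,0,0,0,0],[-0.02,0.06,0,0,0,0,0],[-0.02,0.06,0,0,0,0,0],[-0.02,0.06,0,0,0,0,0],[-0.02,0.06,0,0,0,0,0]]]'
python3 f.py w4.png; python3 r.py
```

```text
time: 31.25
tool_pos: [0.488, -0.307, 0.2745]
tool_rot: [0.002, 0.471, 0.882, -0.0]
wrist_force: [-0.3, -1.3, -0.9]
finger_gap: 0.0426
grip_force: 0.0
time: 32.25
tool_pos: [0.4674, -0.2466, 0.2714]
tool_rot: [-0.0, 0.471, 0.882, -0.0]
wrist_force: [0.2, 0.6, -0.8]
finger_gap: 0.0426
grip_force: 0.0
32.25 [ 0.4674 -0.2466  0.2714] [-0.      0.4715  0.8819 -0.    ] 0.04258873639086384 q [-0.49  0.27  0.1   1.4  -0.    0.5 ]
key_bar [238.8 239.5] 0.55 [ 0.4861 -0.3074  0.119 ]
stand_hole [237.3 216.8] 0.88 [ 0.4803 -0.3091  0.055 ]
key [245.7 205.5] 0.77 [ 0.4879 -0.304   0.009 ]
stand [262.7 210.7] 0.95 [ 0.515  -0.2995  0.    ]
stand [455.4  75.2] 0.54 [0.6257 0.0098 0.    ]
[447.89689589  98.58013032]
60 ((625.9292602539062, -29.69754981994629), (13.237248420715332, 13.488584518432617), 38.79460906982422)
75 ((625.85400390625, -29.581377029418945), (13.927807807922363, 14.11251449584961), 38.864051818847656)
90 ((625.9783325195312, -29.571107864379883), (14.571390151977539, 14.407038688659668), 39.79684829711914)
```

View pics/w4.png

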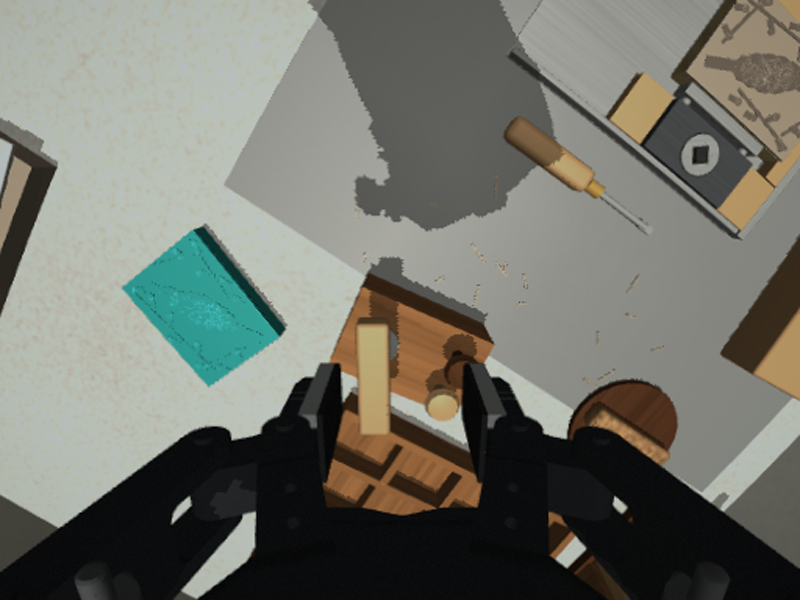

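The key stands back in its hole (bar at (373,378), flange on the stand). The jaw lies on the block and the recess, at (700,155), is turned about 50°. I hand the job in.

```bash
python3 -c "
from workcell import job
print(job.job_done())"
```

```text
the job is handed in; nothing more can be done
None
```

I handed the job in at about 32 s. The block is home against the head stick, and the quoin is turned to an estimated 0.93 rad, resting at about 0.88 after springing back. The key is back fully down in its hole, and I touched neither the gouges nor the ink tin.

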